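# Set the attenuator ring to its index clip and cover the window

## Robot

A 7-joint arm with a two-finger parallel gripper is mounted at the origin on a cart in front of the work surface, level with it; the furniture and walls round the work are solid. World frame = base frame: x ahead of the robot, y to its left, z up, the work surface at z = 0. Lengths are in m, angles in rad, forces in N, time in s.
With the tool pointing down it reaches from about 0.425 to 0.875 m from the base axis. Payload 4.7 kg.
Tool frame: the origin (TCP) lies midway between the tips of the shut fingers; the grasp point (between the pads) lies 19 mm behind it (ctrl.grip_point_offset is the distance from the TCP to the grasp point, in m); z points along the fingers, y is the line along which they close (so a half turn about z gives the same grasp; the last joint's range is limited). The gripper opens to 87 mm and grips with 3 to 60 N. Pads are 19 mm wide; open, the fingers measure 117 mm over their backs; the gripper's body (75 mm by 190 mm) begins 51 mm behind the grasp point.
Start: joints at [-1.321, 0.321, -0.07, 1.45, 0.023, 1.371, -0.057], TCP at [0.152, 0.632, 0.223] pointing down, gripper open.
Joint ranges: [-2.86, 2.86], [-0.3, 2.09], [-1.38, 1.24], [0.06, 2.45], [-1.56, 4.7], [0.09, 2.05], [-2.69, 2.69]. Speed limits (rad/s): [2.57, 2.57, 3.14, 3.14, 3.14, 3.14, 3.14].

## Interface

Orientations are given as a rotation vector (axis times angle).
In Python, from bench import ctrl gives the robot as it stands.
- The arm moves only by the tool move_arm, never from a script. Its argument "increments" is text: rows parted by semicolons, each of 7 numbers parted by spaces: the shift along the world's x, y, z in mm, then the turn, a rotation vector about the world's x, y, z in degrees, then the closure in counts, from 0 (fully open) to 255 (shut). A call has exactly 8 rows; each row shifts and turns the commanded pose from where the row before left it; what a row does not reach is not made up. A row lasts 1/12 s, in which the tool goes at most 41.7 mm and 7.16 degrees, less where a joint would pass 70% of its speed; a pose out of reach is approached as far as the arm can. A call with a gripper value outside its range is refused whole. The fingers move at their own pace and stop on an object; "grip_force" is the grip in N (left out, the last holds). Time passes only in rows, so rows that do not move let the fingers close, or fill a call up. It gives the time, the measured TCP pose, the force, the opening and the grip force at its end, in the units of the state.
- ctrl.get_state(): the state, without advancing time (a new reading comes with each control period).
- ctrl.get_image(name): name is "side" or "top"; returns a dict with "frame" (384x512x3 uint8, red, green, blue), "depth" (384x512 float32, m along the optical axis (not along the pixel's ray), 0 where there is no reading), "fx", "fy", "cx", "cy" (pixels), "position" and "orientation" of the camera in the world. Camera axes: x right, y down, z forward; pixel columns grow to the right and rows downward; lengths in m; the calibration is good to about 2 mm. A picture is of the moment at which its call begins.
- ctrl.close_job(): hands the job in; it is judged then, once.
Trained networks look in a picture, given as the dict that the camera call returned (one of the last four; its "shot" number tells which), for a name from the list of things; names that differ only in an ending like _2 or _b are one class to them, and where a whole thing is asked for, a point or a joint stands for the part that bears it (a point fixed in the world has none). Each returns a list of dicts, best first, with "score" (0 to 1); they miss things now and then, are a little off and sometimes report something else, mostly with a low value. They report only what shows in the picture. A call takes as long as a camera call.
- ctrl.find_in(target, picture): "centre" ([x, y, z] in m, in world coordinates, good to about 4 mm: the middle of the surface that is visible of it).
- ctrl.silhouettes(target, picture): "region" (384x512 bool, what is visible of it).
The state is a dict: "time": time; "joint_positions": joint angles; "qd": joint speeds; "joint_torque": joint torques, N m; "position": TCP position; "tool_rot": TCP orientation; "ft_force": force on the tool from outside, world axes, zero at the start; "torque": the same for the moment, N m; "grip_width": opening from 0.0 (shut) to 1.0 (fully open); "grip_force": force on a finger pad.
Only numpy, scipy, OpenCV 4.12 (cv2) and the standard library are available. Lean on these libraries where they do the work, as an engineer would, in place of code of your own. Each camera call takes 0.05 s, during which the arm holds its last target. There are 200 camera calls.

## Task

Push the upright tab on the rotating ring's lever round its arc until the lever's pointer is in line with the index clip on the graduated rim. Then push the dust cover round by its tab until it lies fully over the window, against its stop. Do not pinch the tabs between the fingers, and leave the loose things standing about where they are.

Things in the scene. Friction and masses are not known exactly. Their poses are not given: they have to be found in the camera images.
- mount: fixed beam attenuator: aluminium disc, 190 mm across, 12 mm thick, with a dark barrel (60 mm across, top at 34 mm, glass window in its top) at the centre. Origin: centre of the underside, on the ring's axis. z up, x to the middle of the graduated part of the rim (black lines 5 degrees apart). All on it but the two tabs is under 42 mm high, heights being above the table
- mount_axis (a point): point on the ring's vertical axis in the window, 34 mm above the table; axes as the mount
- ring (a joint): angle (rad) of the knurled steel ring (80 mm across, round the barrel) with its lever: 0 with the lever along the mount's x, growing anticlockwise seen from above, stops at -1.15 and 1.15. Starts at 0.5 to 0.9. Friction holds it where it is left (about 2 N at the tab moves it); no spring or detents, turns both ways. The lever is a flat bar out to 78 mm, top at 28 mm
- ring_pointer (a point): tip of the narrow pointer at the end of the ring's lever, 77.5 mm from the axis, 25 mm above the table; x points radially outwards along the lever, z up
- ring_tab_top (a point): centre of the top of the upright black tab on the ring's lever, 58 mm from the axis, 85 mm above the table. The tab is 16 mm along the lever, 10 mm thick across it, and runs straight up from the lever (28 mm) to 85 mm. Axes as ring_pointer
- clip_tip (a point): inner tip of the small dark steel index clip clamped on the rim, 82 mm from the axis, 20 mm above the table; x points radially outwards, z up. The clip is 16 mm wide, pointed inwards, with a small thumbscrew (top at 27 mm); it is fixed. In line: this x axis and that of ring_pointer agree. It stands between -0.75 and 0.05 rad in the ring's angle
- cover (a joint): angle (rad) of the dust cover: 0 is closed, against its stop, its disc centred over the window; grows as it swings away anticlockwise seen from above, to a stop at 1.75. Starts at 1.2 to 1.65. Friction holds it (about 1.5 N at the tab moves it); no spring. Aluminium arm and disc 52 mm across, 37 to 41 mm above the table, passing over the ring
- cover_hinge (a point): point on the cover's vertical hinge axis, 41 mm above the table, 52 mm from the ring's axis along the mount's -x; x points along the cover's arm, z up
- cover_tab_top (a point): centre of the top of the upright black tab on the middle of the cover's disc, 52 mm from the hinge, 85 mm above the table (over the ring's axis when closed). The tab is 16 mm along the arm, 10 mm thick across it, and runs from 41 to 85 mm. x points along the arm away from the hinge, z up
- tape_roll: bystander, loose: roll of tape lying flat, 80 mm across, 20 mm high; origin under its centre
- coupling_b0: bystander, loose: chrome coupling standing up, 33 mm across, 46 mm high; origin under its centre
- gauge_block: bystander, loose: steel block 60 x 30 x 45 mm; origin under its centre
- ring_gauge: bystander, loose: steel ring lying flat, 56 mm across, 14 mm high; origin under its centre
- adapter_b2: bystander, loose: black adapter box, 44 x 91 x 26 mm; origin under its centre

How it is judged:
On the way, in this order (a step that is already met when the one before it is completed fails the run):
1. the ring's pointer stands in line with the index clip, within 0.06 rad and still, while the cover is yet open (angle between the x axis of ring_pointer and the x axis of clip_tip, either way round below 0.06 rad and velocity of joint ring between -0.03 and 0.03 rad/s and value of joint cover above 0.6 rad), for 0.3 s.
2. the cover is fully over the window, within 0.06 rad of its stop (value of joint cover below 0.06 rad), for 0.2 s.
At the end, for the whole second after the job is handed in: the ring's pointer is in line with the index clip within 0.06 rad (3.4 degrees, under one graduation), the cover is within 0.06 rad of its closed stop, and both are still (angle between the x axis of ring_pointer and the x axis of clip_tip, either way round below 0.06 rad and value of joint cover below 0.06 rad and velocity of joint ring between -0.03 and 0.03 rad/s and velocity of joint cover between -0.03 and 0.03 rad/s); the robot touches nothing.
It fails at once if the ring's tab is pinched: more than 2 N from the fingers on both of its halves at once (contact force between each of ring_c0, ring_c1 and the fingers above 2 N).
It fails at once if the cover's tab is pinched: more than 2 N from the fingers on both of its halves at once (contact force between each of cover_c0, cover_c1 and the fingers above 2 N).
It fails at once if a loose thing is moved or lifted by more than 20 mm (distance of any of tape_roll, coupling_b0, gauge_block, ring_gauge, adapter_b2 from where it was at the start of the episode above 0.02 m).
It also fails if it takes over 58 s, if anything falls off the work surface, if the arm or the gripper's body presses on something with over 40 N, if the wrist force passes 120 N, or if a joint passes its speed limit or range.

## Working session

There is one attempt and no reset: what is moved stays moved. The work goes in short steps, Python scripts to look and compute and a tool call to move; the robot and the scene stay as the last step left them, time stands still between calls to the robot, and variables do not carry over. Pictures are saved under pics/ and viewed, at most 10 in all, crops included, and the job is handed in when it is done.

Besides the shell and the picture viewer there is one more tool, called after "Emit:" in YAML: its name, and indented under it one key for each argument. move_arm: Moves the arm, as the interface text tells. Its arguments: {"type":"object","properties":{"increments":{"type":"string"},"grip_force":{"type":"number"}},"required":["increments"]}

```bash
mkdir -p pics; ls; cat > h.py <<'E'
import numpy as np, cv2
from scipy.spatial.transform import Rotation as R
from bench import ctrl
def cam(im):
    o=np.array(im["orientation"],float)
    Rm=o if o.shape==(3,3) else (R.from_rotvec(o) if o.size==3 else R.from_quat(o)).as_matrix()
    return Rm,np.array(im["position"])
def cloud(im):
    Rm,p=cam(im); d=im["depth"]; v,u=np.mgrid[0:384,0:512]
    P=np.stack([(u-im["cx"])/im["fx"]*d,(v-im["cy"])/im["fy"]*d,d],-1)
    return P@Rm.T+p
def proj(im,X):
    Rm,p=cam(im); c=(np.atleast_2d(X)-p)@Rm
    return np.c_[c[:,0]/c[:,2]*im["fx"]+im["cx"],c[:,1]/c[:,2]*im["fy"]+im["cy"]]
def atz(im,u,v,z):
    Rm,p=cam(im); r=Rm@np.array([(u-im["cx"])/im["fx"],(v-im["cy"])/im["fy"],1]); return p+r*(z-p[2])/r[2]
E
python3 - <<'E'
from h import *
for n in("top","side"):
    im=ctrl.get_image(n); print(n,im["position"],im["orientation"],im["fx"])
    cv2.imwrite(f"pics/{n}0.png",im["frame"][:,:,::-1])
    for t in "mount mount_axis ring ring_pointer ring_tab_top clip_tip cover cover_hinge cover_tab_top tape_roll coupling_b0 gauge_block ring_gauge adapter_b2".split():
        try:
            r=ctrl.find_in(t,im)[:2]
            print(t,[(np.round(x["centre"],3),proj(im,x["centre"]).round()[0],round(x["score"],2)) for x in r])
        except Exception as e: print(t,e)
print(ctrl.get_state())
E
```

```text
pics
top [0.46640737 0.13605959 1.05919628] [-2.14279094  2.14867862 -0.14759962] 449.55043793713935
mount [(array([0.553, 0.047, 0.008]), array([299., 216.]), 0.93), (array([0.566, 0.058, 0.032]), array([295., 210.]), 0.4)]
mount_axis [(array([0.553, 0.052, 0.013]), array([298., 216.]), 0.81)]
ring [(array([0.564, 0.061, 0.035]), array([294., 210.]), 0.83), (array([0.524, 0.104, 0.041]), array([276., 228.]), 0.49)]
ring_pointer [(array([0.566, 0.058, 0.033]), array([296., 210.]), 0.91)]
ring_tab_top [(array([0.566, 0.062, 0.037]), array([294., 209.]), 0.6)]
clip_tip [(array([ 0.571, -0.04 ,  0.022]), array([338., 208.]), 0.45)]
cover [(array([0.524, 0.105, 0.041]), array([275., 228.]), 0.84)]
cover_hinge [(array([0.519, 0.108, 0.038]), array([274., 230.]), 0.67), (array([ 0.572, -0.091,  0.016]), array([359., 208.]), 0.25)]
cover_tab_top [(array([0.521, 0.104, 0.04 ]), array([276., 229.]), 0.67)]
tape_roll [(array([0.68 , 0.298, 0.02 ]), array([193., 162.]), 0.7)]
coupling_b0 [(array([ 0.649, -0.074,  0.038]), array([353., 173.]), 0.46)]
gauge_block [(array([0.6  , 0.288, 0.047]), a
[... 1471 characters left out ...]
ns': array([-1.32092323,  0.3209823 , -0.07011439,  1.45054023,  0.02258271,
        1.37080679, -0.05690842]), 'qd': array([-1.00107742e-03,  1.15218313e-03,  1.63285376e-03,  6.77367547e-05,
        1.85075964e-03, -1.21317887e-03, -1.09608211e-05]), 'joint_torque': array([-1.51430022e-04, -4.91084898e+01, -4.03329050e-01, -3.12767029e+01,
       -6.37665158e-02,  3.35598865e-02,  2.22557912e-05]), 'position': array([0.15184638, 0.63201295, 0.22257791]), 'tool_rot': array([3.69456809e-01, 3.11976144e+00, 7.35389915e-05]), 'ft_force': array([-0.03515522,  0.08217876,  0.2508025 ]), 'torque': array([ 0.03061446, -0.02452479,  0.02332781]), 'grip_force': 0.0, 'grip_width': 0.9995271797518731}
```

```bash
python3 - <<'E'
from h import *
a=cv2.imread("pics/top0.png")[155:275,230:380]; b=cv2.imread("pics/side0.png")[190:310,170:320]
cv2.imwrite("pics/c0.png",cv2.resize(a,None,fx=5,fy=5,interpolation=cv2.INTER_CUBIC)[:, :750])
cv2.imwrite("pics/c1.png",cv2.resize(b,None,fx=5,fy=5,interpolation=cv2.INTER_CUBIC))
E
```

```text
(no output)
```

View pics/c0.png

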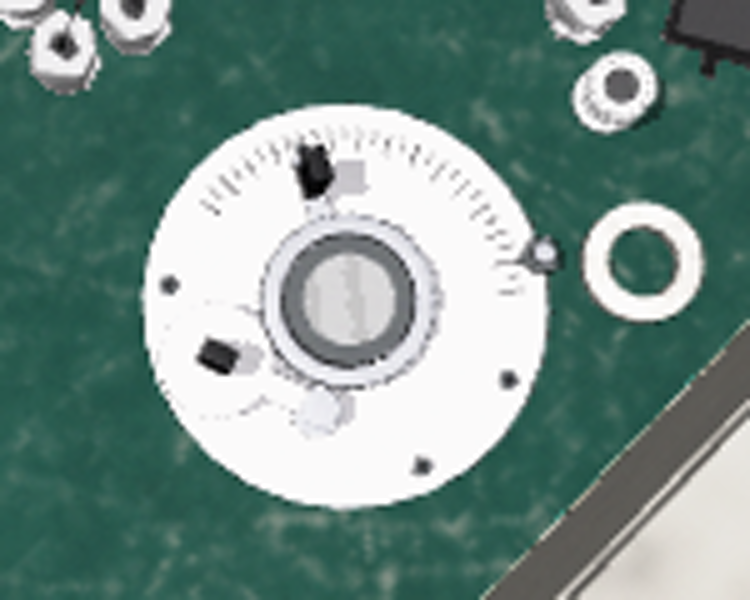

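View pics/c1.png

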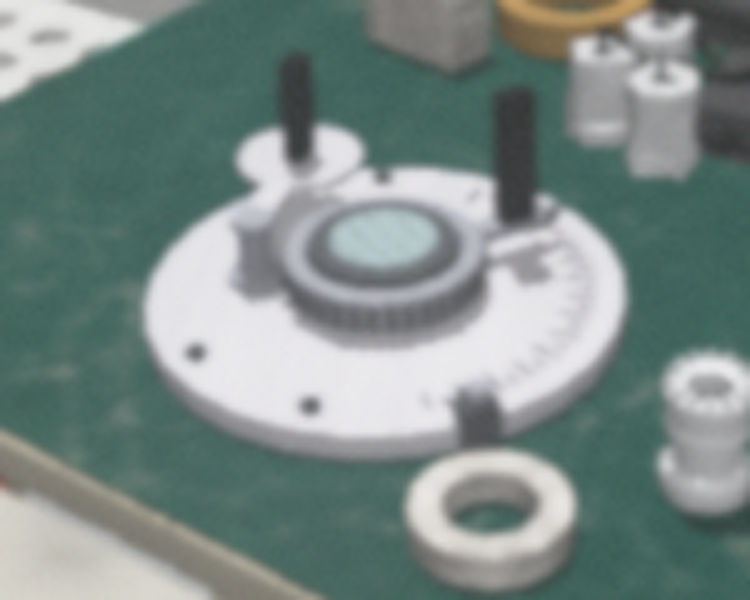

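```bash
cat > m.py <<'E'
from h import *
def tabs(A):
    for n in("top","side"):
        im=ctrl.get_image(n);C=cloud(im);f=im["frame"].astype(int)
        m=(C[...,2]>.05)&(C[...,2]<.1)&(np.hypot(C[...,0]-A[0],C[...,1]-A[1])<.11)&(f.max(2)<90)
        k,l,s,c=cv2.connectedComponentsWithStats(m.astype(np.uint8))
        for i in range(1,k):
            if s[i,4]>3:
                P=C[l==i]; t=P[P[:,2]>.08] if n=="top" else P[P[:,2]>.055]
                print(n,s[i,4],"all",P.mean(0).round(4),"sel",len(t),t.mean(0).round(4) if len(t) else "", (P.max(0)).round(3),P.min(0).round(3))
E
python3 - <<'E'
from m import *
im=ctrl.get_image("top"); q=lambda u,v,z: atz(im,230+u/5,155+v/5,z)
print("disc edge centre",q(345,305,.012)); A=q(348,300,.034);print("barrel",A)
H=q(318,412,.041);print("hinge",H,np.hypot(*(H-A)[:2]))
d=(A-H)[:2];print("mount x from hinge",np.arctan2(d[1],d[0]))
g1=q(210,207,.012)-A;g2=q(511,293,.012)-A;a1=np.arctan2(g1[1],g1[0]);a2=np.arctan2(g2[1],g2[0]);print("grad",a1,a2,(a1+a2)/2)
for p in [(545,252,.027),(528,258,.02)]:
    c=q(*p)-A;print("clip",np.hypot(*c[:2]),np.arctan2(c[1],c[0]))
C=cloud(im); m=(abs(C[...,2]-.012)<.006)&(np.hypot(C[...,0]-A[0],C[...,1]-A[1])<.12)
cn,_=cv2.findContours(m.astype(np.uint8),cv2.RETR_EXTERNAL,cv2.CHAIN_APPROX_NONE)
c=max(cn,key=cv2.contourArea); e=cv2.fitEllipse(c); print("ellipse",e,atz(im,*e[0],.012))
tabs(A)
E
```

```text
disc edge centre [0.55321994 0.04887787 0.012     ]
barrel [0.55368029 0.04930562 0.034     ]
hinge [0.50255891 0.06416705 0.041     ] 0.0532377474304114
mount x from hinge -0.2829110079612306
grad 0.9364082996393103 -1.5076041490577259 -0.2855979247092078
clip 0.09445932180191349 -1.3300666690573237
clip 0.08742072073716257 -1.3342227670845193
ellipse ((298.3539123535156, 215.85108947753906), (79.30364990234375, 80.49579620361328), 145.0928497314453) [0.55357208 0.05037917 0.012     ]
top 47 all [0.6085 0.0677 0.0789] sel 32 [0.6093 0.0669 0.0847] [0.618 0.073 0.089] [0.602 0.06  0.05 ]
top 33 all [0.5259 0.1111 0.0823] sel 27 [0.5267 0.1109 0.0851] [0.532 0.118 0.088] [0.52  0.105 0.061]
side 112 all [0.5272 0.1065 0.0712] sel 104 [0.527  0.1066 0.0727] [0.535 0.117 0.087] [0.52  0.101 0.051]
side 155 all [0.6098 0.0634 0.07  ] sel 137 [0.6098 0.0634 0.0722] [0.619 0.072 0.087] [0.602 0.058 0.05 ]
```

```bash
python3 - <<'E'
from h import *
a=np.mean([ctrl.get_image("top")["frame"].astype(float) for _ in range(6)],0)[:,:,::-1][170:220,275:350]
b=np.mean([ctrl.get_image("side")["frame"].astype(float) for _ in range(6)],0)[:,:,::-1][230:290,235:310]
f=lambda x:cv2.resize(x,(600,int(x.shape[0]*8)),interpolation=cv2.INTER_CUBIC)
f2=lambda x:np.clip((x-60)*1.3,0,255)
s=np.vstack([f(a)[:400],f(b)[:200]]); 
cv2.imwrite("pics/z0.png",f2(f(a))); cv2.imwrite("pics/z1.png",f2(f(b)))
E
```

```text
[ WARN:0@4.603] global loadsave.cpp:1063 imwrite_ Unsupported depth image for selected encoder is fallbacked to CV_8U.
```

View pics/z0.png

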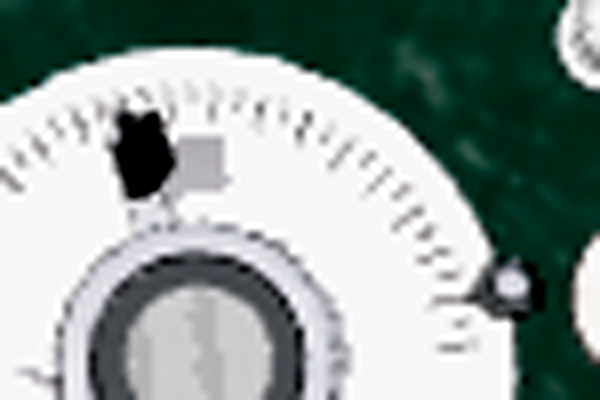

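View pics/z1.png

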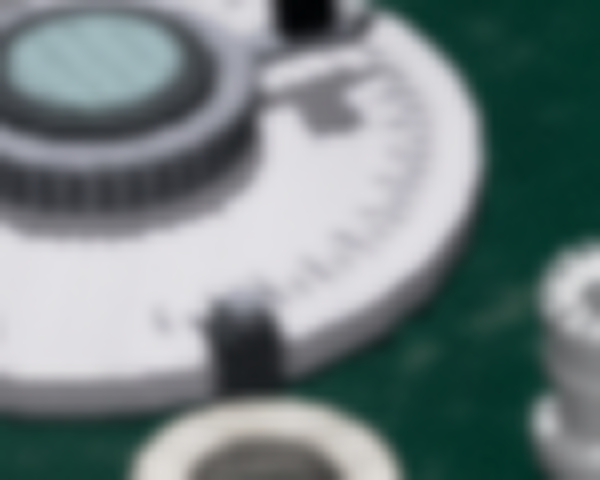

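The index clip sits on the rim at zoom pixel (512,283). That is about −1.33 rad in the world frame, or about −1.05 in ring angle, which is outside the stated range but inside the stops. The ring tab is at 0.30 rad in the world frame, 58 mm from the axis, as it should be. The hinge, graduations and tabs agree with each other.

Emit:
move_arm:
  increments: "19 -22.5 0 0 0 -2.5 255;19 -22.5 0 0 0 -2.5 255;19 -22.5 0 0 0 -2.5 255;19 -22.5 0 0 0 -2.5 255;19 -22.5 0 0 0 -2.5 255;19 -22.5 0 0 0 -2.5 255;19 -22.5 0 0 0 -2.5 255;19 -22.5 0 0 0 -2.5 255"

```text
time: 2.92
position: [0.3047, 0.4508, 0.2228]
tool_rot: [0.909, 3.007, 0.001]
ft_force: [1.3, -0.1, -0.1]
grip_width: 0.476
grip_force: 0.0
```

Emit:
move_arm:
  increments: "19 -22.5 0 0 0 -2.5 255;19 -22.5 0 0 0 -2.5 255;19 -22.5 0 0 0 -2.5 255;19 -22.5 0 0 0 -2.5 255;19 -22.5 0 0 0 -2.5 255;19 -22.5 0 0 0 -2.5 255;19 -22.5 0 0 0 -2.5 255;19 -22.5 0 0 0 -2.5 255"

```text
time: 3.58
position: [0.4567, 0.2708, 0.2229]
tool_rot: [1.417, 2.804, 0.001]
ft_force: [-0.3, 0.3, -0.8]
grip_width: 0.008
grip_force: 0.0
```

Emit:
move_arm:
  increments: "19 -22.5 0 0 0 -2.5 255;19 -22.5 0 0 0 -2.5 255;19 -22.5 0 0 0 -2.5 255;19 -22.5 0 0 0 -2.5 255;19 -22.5 0 0 0 -2.5 255;19 -22.5 0 0 0 -2.5 255;16 -20 0 0 0 -2.5 255;0 0 0 0 0 0 255"

```text
time: 4.25
position: [0.5887, 0.1103, 0.2228]
tool_rot: [1.835, 2.545, -0.003]
ft_force: [0.1, -0.4, -0.6]
grip_width: 0.005
grip_force: 0.0
```

```bash
python3 - <<'E'
from m import *
tabs([.5536,.0495]); s=ctrl.get_state(); print(s["position"],s["joint_positions"].round(2),s["time"])
E
```

```text
side 111 all [0.5272 0.1064 0.0713] sel 101 [0.527  0.1065 0.0731] [0.535 0.119 0.086] [0.52  0.101 0.051]
side 155 all [0.6098 0.0635 0.0697] sel 136 [0.6098 0.0635 0.0721] [0.618 0.072 0.087] [0.602 0.059 0.05 ]
[0.58621814 0.11585945 0.22246654] [-0.65  0.22  0.48  1.6  -0.1   1.34  0.17] 4.35
```

Emit:
move_arm:
  increments: "2 -3 -23 0 0 0 255;2 -3 -23 0 0 0 255;2 -3 -23 0 0 0 255;2 -3 -23 0 0 0 255;2 -3 -23 0 0 0 255;2 -3 -23 0 0 0 255;2 -3 -23 0 0 0 255;0 0 0 0 0 0 255"

```text
time: 5.02
position: [0.5959, 0.0968, 0.0569]
tool_rot: [-1.819, -2.555, 0.01]
ft_force: [-1.8, 0.1, -0.0]
grip_width: 0.002
grip_force: 0.0
```

```bash
python3 - <<'E'
from m import *
A=np.array([.5536,.0495])
# pusher path: lever world angle th -> tool pos, offset d behind tab
def pos(th,d=.0155,r=.058): return A+r*np.array([np.cos(th),np.sin(th)])+d*np.array([-np.sin(th),np.cos(th)])
if 1:
    s=ctrl.get_state(); print(s["position"],s["tool_rot"],s["ft_force"])
    ths=np.linspace(.30,-1.332,33)
    P=np.array([pos(t) for t in ths]); print(P[0]); print((np.diff(P,axis=0)*1000).round(1).tolist(), np.degrees(ths[1]-ths[0]))
E
```

```text
[0.5958644  0.09677049 0.05690731] [-1.81853678 -2.5547536   0.00954565] [-1.80410604  0.05841136 -0.01540613]
[0.60442895 0.08144789]
[[1.6, -2.6], [1.4, -2.7], [1.3, -2.8], [1.1, -2.8], [1.0, -2.9], [0.8, -2.9], [0.7, -3.0], [0.5, -3.0], [0.4, -3.0], [0.2, -3.1], [0.1, -3.1], [-0.1, -3.1], [-0.2, -3.1], [-0.4, -3.0], [-0.5, -3.0], [-0.7, -3.0], [-0.8, -2.9], [-1.0, -2.9], [-1.1, -2.8], [-1.3, -2.8], [-1.4, -2.7], [-1.6, -2.6], [-1.7, -2.6], [-1.8, -2.5], [-1.9, -2.4], [-2.1, -2.3], [-2.2, -2.2], [-2.3, -2.0], [-2.4, -1.9], [-2.5, -1.8], [-2.6, -1.7], [-2.6, -1.5]] -2.922084755167198
```

Emit:
move_arm:
  increments: "1 -3.5 0 0 0 0 255;1 -3.5 0 0 0 0 255;1 -3.5 0 0 0 0 255;1 -3.5 0 0 0 0 255;1.6 -2.6 0 0 0 -2.9 255;1.4 -2.7 0 0 0 -2.9 255;1.3 -2.8 0 0 0 -2.9 255;1.1 -2.8 0 0 0 -2.9 255"

```text
time: 5.68
position: [0.6103, 0.0726, 0.0633]
tool_rot: [2.076, 2.358, 0.006]
ft_force: [0.1, 2.2, 1.3]
grip_width: 0.005
grip_force: 1.3
```

Emit:
move_arm:
  increments: "1 -2.9 0 0 0 -2.9 255;0.8 -2.9 0 0 0 -2.9 255;0.7 -3 0 0 0 -2.9 255;0.5 -3 0 0 0 -2.9 255;0.4 -3 0 0 0 -2.9 255;0.2 -3.1 0 0 0 -2.9 255;0 0 0 0 0 0 255;0 0 0 0 0 0 255"

```text
time: 6.35
position: [0.6141, 0.0538, 0.0629]
tool_rot: [2.404, 2.02, 0.005]
ft_force: [0.3, 1.4, 1.3]
grip_width: 0.002
grip_force: 0.9
```

```bash
python3 - <<'E'
from m import *
tabs([.5536,.0495]); s=ctrl.get_state(); print(s["position"],s["tool_rot"],s["ft_force"],s["time"])
cv2.imwrite("pics/s1.png",cv2.resize(ctrl.get_image("side")["frame"][150:300,160:360,::-1],None,fx=3,fy=3))
E
```

```text
top 32 all [0.5256 0.111  0.0827] sel 26 [0.5264 0.1107 0.0858] [0.532 0.118 0.089] [0.52  0.105 0.061]
side 115 all [0.5273 0.1066 0.0706] sel 103 [0.5271 0.1068 0.0728] [0.535 0.12  0.086] [0.52  0.101 0.05 ]
side 223 all [0.6116 0.0382 0.0791] sel 213 [0.6116 0.0384 0.0804] [0.624 0.047 0.1  ] [0.601 0.03  0.05 ]
[0.61364108 0.0537987  0.06241877] [2.40474762 2.02069115 0.00302744] [1.30898719 2.03927044 1.59131345] 6.45
```

View pics/s1.png

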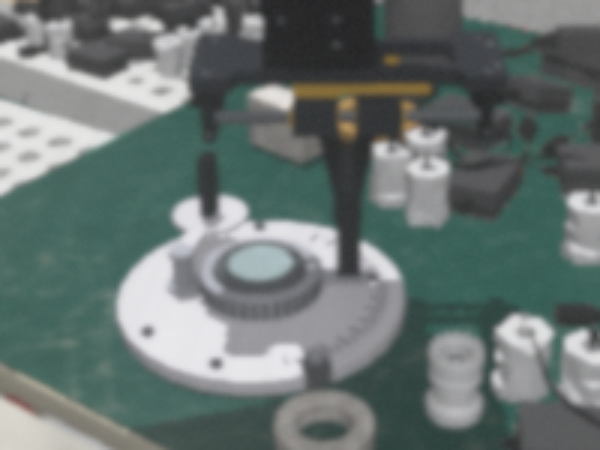

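The side picture shows the closed fingers behind the ring tab at about (348,210) and pushing it. The cover tab at (208,185) has not moved. I'll continue along the arc.

Emit:
move_arm:
  increments: "0.1 -3.1 0 0 0 -2.9 255;-0.1 -3.1 0 0 0 -2.9 255;-0.2 -3.1 0 0 0 -2.9 255;-0.4 -3 0 0 0 -2.9 255;-0.5 -3 0 0 0 -2.9 255;-0.7 -3 0 0 0 -2.9 255;-0.8 -2.9 0 0 0 -2.9 255;-1 -2.9 0 0 0 -2.9 255"

```text
time: 7.17
position: [0.6098, 0.0296, 0.0621]
tool_rot: [-2.765, -1.492, -0.002]
ft_force: [1.4, 1.7, 2.1]
grip_width: 0.007
grip_force: 1.3
```

Emit:
move_arm:
  increments: "-1.1 -2.8 0 0 0 -2.9 255;-1.3 -2.8 0 0 0 -2.9 255;-1.4 -2.7 0 0 0 -2.9 255;-1.6 -2.6 0 0 0 -2.9 255;-1.7 -2.6 0 0 0 -2.9 255;-1.8 -2.5 0 0 0 -2.9 255;-1.9 -2.4 0 0 0 -2.9 255;-2.1 -2.3 0 0 0 -2.9 255"

```text
time: 7.83
position: [0.5968, 0.009, 0.062]
tool_rot: [-3.008, -0.905, -0.002]
ft_force: [1.5, 2.8, 2.0]
grip_width: 0.0
grip_force: 1.2
```

Emit:
move_arm:
  increments: "-2.2 -2.2 0 0 0 -2.9 255;-2.3 -2 0 0 0 -2.9 255;0 0 0 0 0 0 255;0 0 0 0 0 0 255;0 0 0 0 0 0 255;0 0 0 0 0 0 255;0 0 0 0 0 0 255;0 0 0 0 0 0 255"

```text
time: 8.5
position: [0.5919, 0.0041, 0.0615]
tool_rot: [3.049, 0.755, -0.0]
ft_force: [1.7, 1.3, 0.4]
grip_width: 0.003
grip_force: 0.6
```

```bash
python3 - <<'E'
from m import *
tabs([.5536,.0495]); s=ctrl.get_state(); p,v=s["position"],s["tool_rot"]; print(p,s["ft_force"],s["time"],s["joint_positions"].round(2))
y=2*np.arctan2(v[1],v[0])-np.pi/2; y=(y+np.pi/2)%np.pi-np.pi/2
q=p[:2]-[.5536,.0495]; print("yaw",y,"rel",q,"r,d at yaw",q@[np.cos(y),np.sin(y)],q@[-np.sin(y),np.cos(y)])
cv2.imwrite("pics/s2.png",cv2.resize(ctrl.get_image("side")["frame"][190:310,170:320,::-1],None,fx=5,fy=5,interpolation=cv2.INTER_CUBIC))
E
```

```text
top 33 all [0.5259 0.1111 0.0818] sel 28 [0.5265 0.1109 0.0845] [0.532 0.118 0.088] [0.52  0.105 0.059]
side 113 all [0.5272 0.1067 0.0713] sel 104 [0.527  0.1067 0.073 ] [0.535 0.121 0.087] [0.52 0.1  0.05]
side 360 all [ 0.5864 -0.0055  0.0782] sel 339 [ 0.587  -0.0053  0.0798] [0.608 0.011 0.1  ] [ 0.571 -0.013  0.05 ]
[0.59183184 0.00412506 0.06150803] [0.67553513 0.72954966 1.28235977] 8.6 [-0.69  0.41  0.78  1.8  -0.33  1.06 -0.88]
yaw -1.085574336540022 rel [ 0.03823184 -0.04537494] r,d at yaw 0.057968882677882715 0.012655705033793131
```

View pics/s2.png

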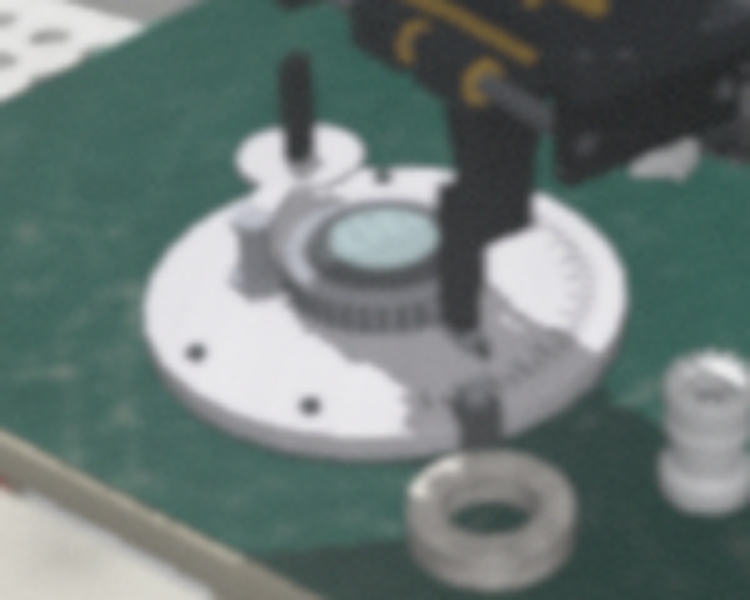

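The tab now spans columns 441–482, with its top at about row 185. The pointer tip at about (485,350) is still short of the clip.

```bash
cat >> h.py <<'E'
A=np.array([.5536,.0495])
def ang(im,u,v,z):
    q=atz(im,170+u/5,190+v/5,z)[:2]-A; return np.hypot(*q).round(4),np.arctan2(q[1],q[0]).round(3)
E
python3 - <<'E'
from h import *
im=ctrl.get_image("side")
print("tip",ang(im,485,350,.025),"tabtop",ang(im,462,187,.085),"clip screw",ang(im,482,388,.027))
s=lambda th,r,z:(proj(im,[A[0]+r*np.cos(th),A[1]+r*np.sin(th),z])[0]-[170,190])*5
for th in(-1.0,-1.1,-1.2,-1.332): print(th,s(th,.0775,.025),s(th,.058,.085),s(th,.082,.02),s(th,.095,.012))
# cloud-based tab front face: rows with z .06-.084, crop x 441..482
C=cloud(im)[190+200//5:190+300//5,170+445//5:170+480//5].reshape(-1,3); C=C[(C[:,2]>.035)&(C[:,2]<.086)]; print(len(C),C.mean(0))
q=C[:,:2].mean(0)-A; print(np.hypot(*q),np.arctan2(q[1],q[0]))
E
```

```text
tip (np.float64(0.076), np.float64(-1.136)) tabtop (np.float64(0.0596), np.float64(-1.099)) clip screw (np.float64(0.098), np.float64(-1.293))
-1.0 [509.90294489 341.47800829] [471.97007379 180.0232319 ] [518.32881783 358.02660395] [542.7815859  391.57166488]
-1.1 [493.55845066 349.37625965] [459.35857825 185.29338997] [501.06192871 366.50222968] [522.78892897 401.72501303]
-1.2 [475.75949345 356.37518451] [445.69450144 189.95688908] [482.23581803 374.01696543] [500.9130141 410.7432922]
-1.332 [450.38063441 364.06554064] [426.30323167 195.07826608] [455.36248545 382.27793286] [469.58334946 420.672782  ]
140 [ 0.57856813 -0.00994782  0.06368393]
0.06447829448782952 -1.1731676376507099
```

Emit:
move_arm:
  increments: "-2.2 -1.6 0 0 0 -2.7 255;-2.2 -1.6 0 0 0 -2.7 255;-2.2 -1.6 0 0 0 -2.7 255;0 0 0 0 0 0 255;0 0 0 0 0 0 255;0 0 0 0 0 0 255;0 0 0 0 0 0 255;0 0 0 0 0 0 255"

```text
time: 9.37
position: [0.5852, -0.0006, 0.0615]
tool_rot: [3.095, 0.538, -0.001]
ft_force: [-0.2, 0.6, 0.3]
grip_width: 0.01
grip_force: 0.4
```

```bash
python3 - <<'E'
from h import *
s=ctrl.get_state();print(s["position"],s["tool_rot"],s["ft_force"],s["time"])
im=ctrl.get_image("side"); a=np.mean([ctrl.get_image("side")["frame"].astype(float) for _ in range(8)],0)[:,:,::-1]
x=np.clip(cv2.resize(a[220:290,215:290],None,fx=8,fy=8,interpolation=cv2.INTER_CUBIC)*1.4,0,255).astype(np.uint8)
cv2.imwrite("pics/s3.png",x); np.save("side3.npy",a)
t=ctrl.get_image("top"); cv2.imwrite("pics/t3.png",cv2.resize(t["frame"][170:230,270:345,::-1],None,fx=8,fy=8))
E
```

```text
[ 0.58518895 -0.00062317  0.06149885] [ 3.09501195e+00  5.38026677e-01 -6.26210001e-04] [-0.23015292  0.57928436  0.25141484] 9.3667
```

View pics/s3.png

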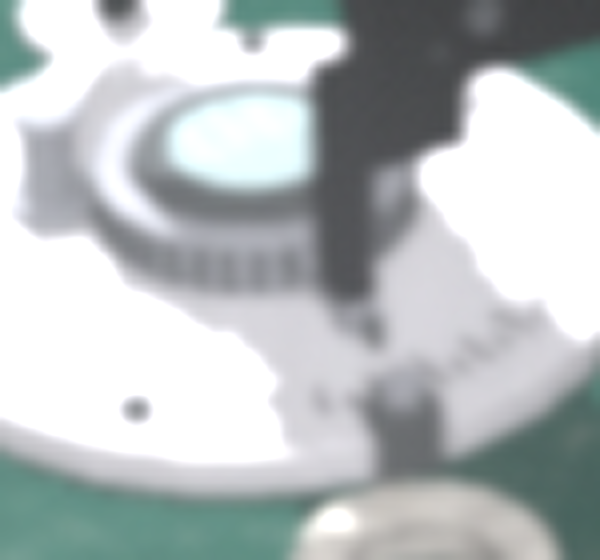

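```bash
python3 - <<'E'
from h import *
im=ctrl.get_image("side")
W=atz(im,170+384/5,190+238/5,.034);print("axis by side",W)
def a8(u,v,z,A):
    q=atz(im,215+u/8,220+v/8,z)[:2]-A; return np.hypot(*q).round(4),np.arctan2(q[1],q[0]).round(3)
for B in(A,W[:2]):
    print("tip",a8(375,345,.025,B),"tabtop",a8(340,65,.085,B),"screw",a8(403,392,.027,B),"face",a8(407,440,.012,B))
    for th in(-1.2,-1.25,-1.3,-1.35): print(th,[((proj(im,[B[0]+r*np.cos(th),B[1]+r*np.sin(th),z])[0]-[215,220])*8).round() for r,z in((.0775,.025),(.058,.085),(.094,.027),(.1,.012))])
E
```

```text
axis by side [0.55689124 0.04937522 0.034     ]
tip (np.float64(0.0797), np.float64(-1.299)) tabtop (np.float64(0.0569), np.float64(-1.248)) screw (np.float64(0.101), np.float64(-1.327)) face (np.float64(0.0987), np.float64(-1.31))
-1.2 [array([401., 330.]), array([353.,  64.]), array([439., 360.]), array([453., 429.])]
-1.25 [array([386., 335.]), array([342.,  67.]), array([420., 366.]), array([433., 436.])]
-1.3 [array([371., 340.]), array([330.,  70.]), array([401., 372.]), array([413., 442.])]
-1.35 [array([355., 344.]), array([318.,  73.]), array([381., 377.]), array([392., 448.])]
tip (np.float64(0.0788), np.float64(-1.339)) tabtop (np.float64(0.0559), np.float64(-1.303)) screw (np.float64(0.1001), np.float64(-1.358)) face (np.float64(0.0978), np.float64(-1.342))
-1.2 [array([416., 329.]), array([368.,  63.]), array([453., 359.]), array([468., 428.])]
-1.25 [array([401., 334.]), array([356.,  66.]), array([435., 365.]), array([448., 434.])]
-1.3 [array([385., 339.]), array([345.,  69.]), array([416., 371.]), array([428., 441.])]
-1.35 [array([369., 343.]), array([332.,  72.]), array([396., 376.]), array([407., 446.])]
```

View pics/t3.png

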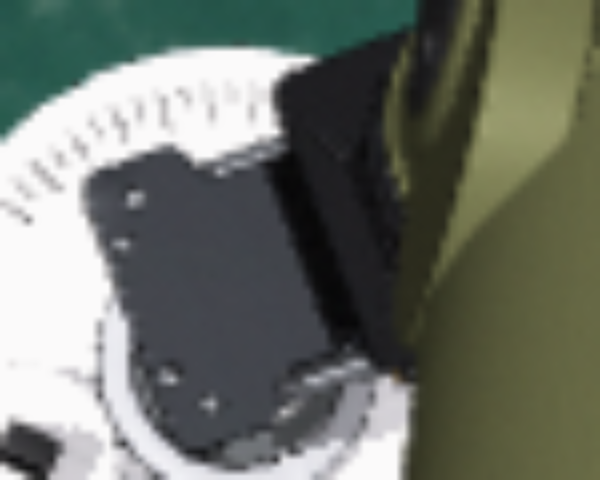

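Emit:
move_arm:
  increments: "4 1.2 0 0 0 0 255;7 2.2 0 0 0 0 255;7 2.2 0 0 0 0 255;0 0 20 0 0 0 255;0 0 35 0 0 6.5 255;0 0 35 0 0 6.5 255;0 0 10 0 0 6.5 255;0 0 0 0 0 6.5 255"

```text
time: 10.58
position: [0.6065, 0.0049, 0.1658]
tool_rot: [2.89, 1.227, 0.011]
ft_force: [-0.1, 0.3, -0.8]
grip_width: 0.009
grip_force: 0.0
```

Emit:
move_arm:
  increments: "-9.5 12 4 0 0 6.7 255;-9.5 12 4 0 0 6.7 255;-9.5 12 4 0 0 6.7 255;-9.5 12 4 0 0 6.7 255;-9.5 12 4 0 0 6.7 255;-9.5 12 4 0 0 6.7 255;-9.5 12 4 0 0 6.7 255;-9.5 12 4 0 0 6.7 255"

```text
time: 11.25
position: [0.5274, 0.1017, 0.1939]
tool_rot: [2.027, 2.399, 0.0]
ft_force: [-0.3, 0.8, -0.3]
grip_width: 0.002
grip_force: 0.0
```

Emit:
move_arm:
  increments: "-9.5 12 0 0 0 6.7 255;-9.5 12 0 0 0 6.7 255;-9.5 12 0 0 0 6.7 255;-9.5 12 0 0 0 6.7 255;-9.5 12 0 0 0 6.7 255;-9.5 12 0 0 0 6.7 255;-9.5 12 0 0 0 6.7 255;-9.5 12 0 0 0 6.7 255"

```text
time: 11.92
position: [0.4513, 0.1978, 0.1938]
tool_rot: [0.728, 3.056, 0.0]
ft_force: [1.1, 0.6, -0.5]
grip_width: 0.005
grip_force: 0.0
```

```bash
python3 - <<'E'
from m import *
s=ctrl.get_state();print(s["position"],s["tool_rot"],s["ft_force"],s["time"],s["joint_positions"].round(2))
tabs(A)
a=np.mean([ctrl.get_image("top")["frame"].astype(float) for _ in range(6)],0)[:,:,::-1]
b=np.mean([ctrl.get_image("side")["frame"].astype(float) for _ in range(6)],0)[:,:,::-1]
f=lambda x:np.clip((cv2.resize(x,None,fx=8,fy=8,interpolation=cv2.INTER_CUBIC)-30)*1.2,0,255)
cv2.imwrite("pics/tt.png",np.hstack([f(a[180:240,295:345]),f(b[225:285,240:290])]).astype(np.uint8))
E
```

```text
[0.45132804 0.19781355 0.19379323] [7.28060255e-01 3.05582812e+00 1.44303134e-04] [ 1.06726093  0.56537935 -0.51680665] 11.9167 [-0.92 -0.01  0.45  1.89  0.    1.26  0.64]
top 47 all [ 0.568  -0.0046  0.0787] sel 32 [ 0.569  -0.0057  0.085 ] [0.573 0.003 0.09 ] [ 0.563 -0.013  0.051]
top 33 all [0.5259 0.1111 0.0824] sel 27 [0.5267 0.1109 0.0853] [0.532 0.118 0.088] [0.52  0.105 0.058]
side 112 all [0.5272 0.1066 0.0712] sel 104 [0.5271 0.1067 0.0726] [0.535 0.119 0.086] [0.52  0.1   0.051]
side 109 all [ 0.5696 -0.0125  0.0684] sel 93 [ 0.5696 -0.0126  0.0711] [ 0.575 -0.005  0.086] [ 0.564 -0.017  0.05 ]
```

View pics/tt.png

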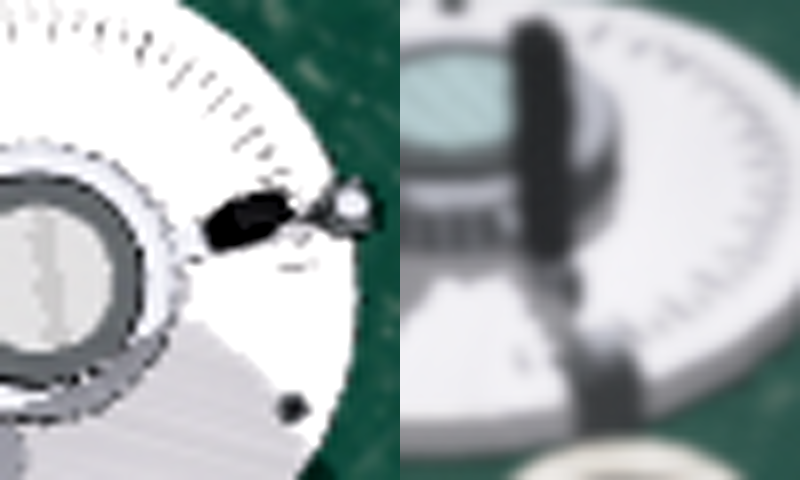

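```bash
cat > fit.py <<'E'
from h import *
from scipy.optimize import minimize_scalar
def run():
  for n,Ax in(("top",[.5536,.0497]),("side",[.5569,.0494]),("side",[.5545,.0494])):
    Ax=np.array(Ax); F=[];
    for _ in range(5): im=ctrl.get_image(n); F.append(im["frame"].astype(float))
    g=np.mean(F,0).max(2); S=4
    G=cv2.resize(g,None,fx=S,fy=S,interpolation=cv2.INTER_LINEAR)
    def mask(th,r0,r1,hw,z0,z1):
        e=np.array([np.cos(th),np.sin(th)]);t=np.array([-e[1],e[0]])
        X=[[*(Ax+r*e+h*t),z] for r in(r0,r1) for h in(-hw,hw) for z in(z0,z1)]
        p=((proj(im,X)+.5)*S-.5); M=np.zeros(G.shape,np.float32); cv2.fillConvexPoly(M,cv2.convexHull((p*16).round().astype(np.int32)),1,cv2.LINE_AA,4)
        return cv2.GaussianBlur(M,(0,0),S*(.5 if n=="top" else 1.2))
    def score(th,a):
        M=mask(th,*a); W=cv2.dilate((M>.05).astype(np.uint8),np.ones((25,25)))>0
        return np.corrcoef(M[W],G[W])[0,1]
    for nm,a in(("tab",(.050,.066,.005,.03,.085)),("clip",(.088,.103,.008,.006,.02))):
        ths=np.arange(-1.6,-1.0,.005); s=[score(t,a) for t in ths]; i=int(np.argmin(s)); print(n,Ax,nm,ths[i].round(3),round(s[i],3))
E
python3 -c "import fit;fit.run()"
```

```text
top [0.5536 0.0497] tab -1.3 -0.928
top [0.5536 0.0497] clip -1.34 -0.113
side [0.5569 0.0494] tab -1.345 -0.783
side [0.5569 0.0494] clip -1.35 -0.737
side [0.5545 0.0494] tab -1.305 -0.772
side [0.5545 0.0494] clip -1.32 -0.729
```

The ring pointer now lines up with the clip in both views: the fits differ by about 0.01–0.04 rad against the 0.06 allowed. Next is the cover.

Emit:
move_arm:
  increments: "8 -12 0 0 0 0 255;8 -12 0 0 0 0 255;8 -12 0 0 0 0 255;8 -12 0 0 0 0 255;8 -12 0 0 0 0 255;8 -12 0 0 0 0 255;0 0 0 0 0 0 255;0 0 0 0 0 0 255"

```text
time: 14.03
position: [0.4993, 0.1247, 0.1935]
tool_rot: [-0.739, -3.053, -0.0]
ft_force: [-0.6, 0.4, 0.2]
grip_width: 0.007
grip_force: 0.0
```

Emit:
move_arm:
  increments: "0 0 -22 0 0 0 255;0 0 -22 0 0 0 255;0 0 -22 0 0 0 255;0 0 -22 0 0 0 255;0 0 -22 0 0 0 255;0 0 -22 0 0 0 255;0 0 0 0 0 0 255;0 0 0 0 0 0 255"

```text
time: 14.7
position: [0.4979, 0.1258, 0.0609]
tool_rot: [-0.734, -3.052, 0.002]
ft_force: [0.1, 0.2, 1.1]
grip_width: 0.008
grip_force: 0.0
```

```bash
python3 - <<'E'
from h import *
s=ctrl.get_state(); print(s["position"],s["tool_rot"],s["ft_force"],s["time"])
H=np.array([.5037,.0641])
P=np.array([H+.0525*np.array([np.cos(t),np.sin(t)])+.0135*np.array([-np.sin(t),np.cos(t)]) for t in np.linspace(1.115,-.284,29)])
print(P[0],(np.diff(P,axis=0)*1000).round(1).tolist(),P[-1])
E
```

```text
[0.49789797 0.12577821 0.060904  ] [-7.33795404e-01 -3.05230965e+00  2.20155090e-03] [0.12591799 0.21512149 1.09004419] 14.7
[0.51468752 0.11718271] [[2.6, -0.6], [2.6, -0.7], [2.6, -0.9], [2.5, -1.0], [2.5, -1.1], [2.4, -1.2], [2.3, -1.4], [2.3, -1.5], [2.2, -1.6], [2.1, -1.7], [2.0, -1.8], [1.9, -1.9], [1.8, -2.0], [1.7, -2.1], [1.6, -2.2], [1.5, -2.2], [1.4, -2.3], [1.3, -2.4], [1.2, -2.4], [1.0, -2.5], [0.9, -2.6], [0.8, -2.6], [0.7, -2.6], [0.5, -2.7], [0.4, -2.7], [0.3, -2.7], [0.1, -2.7], [-0.0, -2.7]] [0.55787964 0.06234884]
```

Emit:
move_arm:
  increments: "3.4 -1.7 0 0 0 0 255;3.4 -1.7 0 0 0 0 255;3.4 -1.7 0 0 0 0 255;3.4 -1.7 0 0 0 0 255;3.2 -1.7 0 0 0 0 255;2.6 -0.6 0 0 0 -2.9 255;2.6 -0.7 0 0 0 -2.9 255;2.6 -0.9 0 0 0 -2.9 255"

```text
time: 15.37
position: [0.524, 0.1148, 0.062]
tool_rot: [-0.969, -2.988, -0.001]
ft_force: [-1.6, 1.1, 1.9]
grip_width: 0.004
grip_force: 1.0
```

Emit:
move_arm:
  increments: "2.5 -1 0 0 0 -2.9 255;2.5 -1.1 0 0 0 -2.9 255;2.4 -1.2 0 0 0 -2.9 255;2.3 -1.4 0 0 0 -2.9 255;2.3 -1.5 0 0 0 -2.9 255;2.2 -1.6 0 0 0 -2.9 255;2.1 -1.7 0 0 0 -2.9 255;2 -1.8 0 0 0 -2.9 255"

```text
time: 16.03
position: [0.5423, 0.1035, 0.0619]
tool_rot: [-1.55, -2.732, -0.001]
ft_force: [-1.3, 1.6, 2.1]
grip_width: 0.008
grip_force: 1.0
```

Emit:
move_arm:
  increments: "1.9 -1.9 0 0 0 -2.9 255;1.8 -2 0 0 0 -2.9 255;1.7 -2.1 0 0 0 -2.9 255;1.6 -2.2 0 0 0 -2.9 255;1.5 -2.2 0 0 0 -2.9 255;1.4 -2.3 0 0 0 -2.9 255;1.3 -2.4 0 0 0 -2.9 255;1.2 -2.4 0 0 0 -2.9 255"

```text
time: 16.7
position: [0.5547, 0.0861, 0.0619]
tool_rot: [-2.067, -2.364, -0.001]
ft_force: [-0.7, 1.5, 1.1]
grip_width: 0.004
grip_force: 1.0
```

Emit:
move_arm:
  increments: "1 -2.5 0 0 0 -2.8 255;0.9 -2.6 0 0 0 -2.8 255;0.8 -2.6 0 0 0 -2.8 255;0.7 -2.6 0 0 0 -2.8 255;0.5 -2.7 0 0 0 -2.8 255;0 0 0 0 0 0 255;0 0 0 0 0 0 255;0 0 0 0 0 0 255"

```text
time: 17.37
position: [0.5588, 0.0726, 0.0617]
tool_rot: [2.337, 2.099, 0.0]
ft_force: [0.5, -0.0, 0.3]
grip_width: 0.003
grip_force: 0.3
```

```bash
python3 - <<'E'
from m import *
s=ctrl.get_state(); print(s["position"],s["tool_rot"],s["ft_force"],s["time"],s["joint_positions"].round(2))
tabs(A)
E
```

```text
[0.55876949 0.0725591  0.06171793] [2.33677730e+00 2.09911242e+00 4.76203791e-04] [ 0.50735024 -0.03429497  0.27067026] 17.3667 [-0.83  0.34  0.76  1.87 -0.27  1.03 -0.06]
side 228 all [0.5575 0.0571 0.079 ] sel 212 [0.5575 0.0575 0.0809] [0.569 0.071 0.1  ] [0.546 0.048 0.05 ]
side 122 all [ 0.5693 -0.0119  0.0694] sel 107 [ 0.5694 -0.0119  0.0718] [ 0.575 -0.003  0.086] [ 0.564 -0.016  0.05 ]
```

Emit:
move_arm:
  increments: "0.4 -2.7 0 0 0 -2.5 255;0.3 -2.7 0 0 0 -2.5 255;0.1 -2.7 0 0 0 -2.5 255;-0.3 -2 0 0 0 -2.5 255;-0.5 -2 0 0 0 0 255;0 0 0 0 0 0 255;0 0 0 0 0 0 255;0 0 0 0 0 0 255"

```text
time: 18.13
position: [0.5598, 0.0649, 0.0619]
tool_rot: [-2.508, -1.889, -0.008]
ft_force: [1.9, 8.8, -2.0]
grip_width: 0.008
grip_force: 4.2
```

```bash
python3 - <<'E'
from m import *
s=ctrl.get_state(); print(s["position"],s["tool_rot"],s["ft_force"],s["time"])
tabs(A)
E
```

```text
[0.55977656 0.06487303 0.06188259] [-2.50763332 -1.88903399 -0.00830664] [ 1.91700947  8.8355784  -2.04880182] 18.1333
side 259 all [0.5573 0.051  0.0787] sel 243 [0.5575 0.0513 0.0805] [0.571 0.073 0.1  ] [0.545 0.041 0.05 ]
side 120 all [ 0.5693 -0.0119  0.0691] sel 104 [ 0.5694 -0.0119  0.0717] [ 0.575 -0.004  0.086] [ 0.564 -0.017  0.05 ]
```

Emit:
move_arm:
  increments: "1 4 0 0 0 0 255;2 7 0 0 0 0 255;3 10 0 0 0 0 255;0 0 20 0 0 0 255;0 0 35 0 0 0 255;0 0 40 0 0 0 255;-10 25 20 0 0 0 255;-15 30 0 0 0 0 255"

```text
time: 18.9
position: [0.5441, 0.1344, 0.1822]
tool_rot: [2.515, 1.875, 0.014]
ft_force: [0.9, 1.1, -1.2]
grip_width: 0.007
grip_force: 0.0
```

Emit:
move_arm:
  increments: "-10 25 0 0 0 0 255;-15 30 0 0 0 0 255;-15 30 0 0 0 0 255;-15 20 0 0 0 0 255;-10 10 0 0 0 0 255;0 0 0 0 0 0 255;0 0 0 0 0 0 255;0 0 0 0 0 0 255"

```text
time: 19.57
position: [0.4754, 0.2503, 0.1767]
tool_rot: [2.513, 1.883, 0.0]
ft_force: [0.2, -0.3, 0.5]
grip_width: 0.005
grip_force: 0.0
```

```bash
python3 - <<'E'
from m import *
s=ctrl.get_state(); print(s["position"],s["ft_force"],s["time"])
tabs(A); import fit; fit.run()
a=ctrl.get_image("top")["frame"][155:275,230:380,::-1]
cv2.imwrite("pics/fin.png",cv2.resize(a,None,fx=5,fy=5,interpolation=cv2.INTER_CUBIC))
E
```

```text
[0.47543322 0.25025172 0.17668933] [ 0.1555792  -0.30165625  0.46701305] 19.5667
top 43 all [ 0.568  -0.0045  0.0794] sel 31 [ 0.5689 -0.0053  0.0846] [0.573 0.002 0.088] [ 0.563 -0.013  0.051]
top 40 all [0.5532 0.0511 0.0807] sel 30 [0.5544 0.0501 0.0847] [0.563 0.057 0.088] [0.546 0.046 0.054]
side 142 all [0.5551 0.0459 0.0713] sel 129 [0.5551 0.046  0.0732] [0.563 0.053 0.087] [0.547 0.042 0.051]
side 108 all [ 0.5696 -0.0124  0.0683] sel 92 [ 0.5697 -0.0126  0.071 ] [ 0.575 -0.004  0.086] [ 0.564 -0.016  0.05 ]
top [0.5536 0.0497] tab -1.3 -0.929
top [0.5536 0.0497] clip -1.34 -0.113
side [0.5569 0.0494] tab -1.325 -0.685
side [0.5569 0.0494] clip -1.35 -0.736
side [0.5545 0.0494] tab -1.29 -0.665
side [0.5545 0.0494] clip -1.32 -0.728
```

View pics/fin.png

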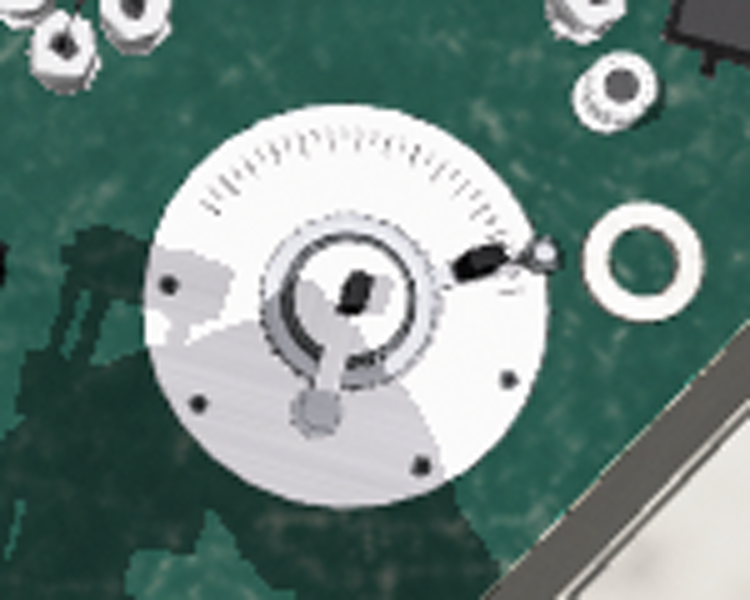

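The cover tab at (357,292) is centred over the window, and the ring is unchanged and in line with the clip. The loose things visible in this view have not moved. Handing in.

```bash
python3 -c "
from bench import ctrl; print(ctrl.close_job())"
```

```text
the job is handed in; nothing more can be done
None
```

I pushed the ring's pointer to within about 0.03 rad of the index clip (0.06 allowed) and closed the dust cover against its stop, then handed the job in at about 20 s; no verdict came back, and the clip stood near −1.05 rad rather than in the stated −0.75 to 0.05.

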